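# Press the track gauge into its cutout in the tool tray

### The arm

A 7-joint arm with a two-finger parallel gripper is mounted at the origin on the work surface; the furniture and walls round the work are solid. World frame = base frame: x ahead of the robot, y to its left, z up, the work surface at z = 0. Lengths are in m, angles in rad, forces in N, time in s.
With the tool pointing down it reaches from about 0.425 to 0.925 m from the base axis. Payload 6.8 kg.
Tool frame: the origin (TCP) lies at the very end of the fingers, on their centre line; the grasp point (between the pads) lies 19 mm behind it; z points along the fingers, y is the line along which they close (so a half turn about z gives the same grasp; the last joint's range is limited). The gripper opens to 85 mm and grips with 20 to 120 N. Pads are 22 mm wide; open, the fingers measure 114 mm over their backs; the gripper's body (76 mm by 85 mm) begins 54 mm behind the grasp point. The pads swing forward as they close: fully open they stand 13 mm farther back than shut.
Start: joints at [-1.315, 0.477, 0.022, 1.555, -0.011, 1.109, -0.083], TCP at [0.24, 0.631, 0.231] pointing down, gripper open.
Joint ranges: [-2.96, 2.96], [-0.34, 2.1], [-1.41, 1.46], [0.24, 2.44], [-1.37, 4.51], [0.17, 1.92], [-2.96, 2.96]. Speed limits (rad/s): [2.39, 2.39, 3.14, 3.14, 3.14, 3.14, 3.14].

### API

Orientations are given as a unit quaternion [w, x, y, z].
In Python, from station import get_obs, read_camera, hand_in gives the robot as it stands.
- The arm moves only by the tool arm_command, never from a script. Its argument "commands" is one flat list of numbers, 7 for each row, row after row: the shift along the tool's x, y, z in m, then the turn, a rotation vector about the tool's x, y, z in degrees, then the opening, from 0 (shut) to 1 (fully open). In form: [tx, ty, tz, rx, ry, rz, fingers, tx, ty, tz, rx, ry, rz, fingers, ...]. A call has 1 to 8 rows; each row is the pose to reach, as a shift and turn from the pose commanded when the call began, along the tool's axes at that moment; what a row does not reach only later rows make up. A row lasts 1/10 s, in which the tool goes at most 50 mm and 8.59 degrees, less where a joint would pass 70% of its speed; a pose out of reach is approached as far as the arm can. A call with a gripper value outside its range is refused whole. The fingers move at their own pace and stop on an object; "force" is the grip in N (left out, the last holds). Time passes only in rows, so rows that repeat a pose let the fingers close. It gives the time, the measured TCP pose, the force, the opening and the grip force at its end, in the units of the state.
- get_obs(): the state, without advancing time (a new reading comes with each control period).
- read_camera(name): name is "scene" or "top" or "wrist"; returns a dict with "img" (480x640x3 uint8, red, green, blue), "camera_matrix" (3x3 intrinsics, pixels), "pose" (4x4, takes a point from camera to world coordinates). Camera axes: x right, y down, z forward; pixel columns grow to the right and rows downward; lengths in m; the calibration is good to about 2 mm. A picture is of the moment at which its call begins. There is no depth.
- hand_in(): hands the job in; it is judged then, once.
The state is a dict: "t": time; "q": joint angles; "joint_vel": joint speeds; "joint_torque": joint torques, N m; "eef_pos": TCP position; "tool_rot": TCP orientation; "contact_force": force on the tool from outside, world axes, zero at the start; "torque": the same for the moment, N m; "gripper_width": opening from 0.0 (shut) to 1.0 (fully open); "grasp_force": force on a finger pad.
Only numpy, scipy, OpenCV 4.12 (cv2) and the standard library are available. Lean on these libraries where they do the work, as an engineer would, in place of code of your own. Each camera call takes 0.05 s, during which the arm holds its last target. There are 200 camera calls.

### The job

Put the T-shaped track gauge away in the tool tray: lay it the right way round in its T-shaped cutout and press it down past the spring clips until it is fully home, level and flush with the top of the insert. Leave the tape and the buffer stop where they are.

Things in the scene. Friction and masses are not known exactly. Their poses are not given: they have to be found in the camera images.
- gauge_center (a point): Track gauge: loose T-shaped flat bar of bare aluminium, 150 mm long, 24 mm thick, 0.1 to 0.17 kg, lying flat, scale marks up. This point, the place to grip, is on the stem's middle line, half-way up (12 mm below the top). x along the stem towards the crosshead, y across it, z up. Stem 28 mm wide, x = -80 to +42 mm. Crosshead x = +42 to +70 mm, 72 mm wide. Centre of mass at x = +9 mm.
- gauge_head (a point): Centre of the gauge's crosshead, 56 mm along the stem's x from gauge_center, half-way up.
- tray: Tool tray with rigid grey insert, fixed, 208 x 178 mm, flat top (deck) 30 mm above the baseboard, black side walls 26 mm. Origin at the centre of its underside, x along the cutouts, y across, z up. Cutouts: the gauge's T at y = +32 mm; a straight slot with a red-handled screwdriver at y = -29 mm; an empty straight slot, 140 x 20 mm, at y = -64 mm. Only the T takes the gauge.
- cutout (a point): T-shaped cutout for the gauge: point at deck height, 12 mm above where gauge_center lies when home; axes as the gauge's when home (x towards the crosshead, z up). It has the gauge's outline plus 3 mm clearance all round. On both sides of the stem at this point are finger notches 40 mm long, 17 mm wide, as deep as the cutout.
- cutout_floor (a point): Floor of the cutout below point cutout, 24 mm below the deck: a gauge that is home rests on it and its top is flush with the deck.
- cutout_head (a point): Where the crosshead's middle belongs, at deck height. Four sprung steel leaves lean into the cutout: at both ends of the crosshead here, and on both sides of the stem 50 mm behind point cutout. They start at the wall at deck height and reach 5 mm out 14 mm down. A gauge laid in rests on them, top about 14 mm above the deck; pressing it home takes about 10 to 18 N on the stem near point cutout.
- masking_tape: Bystander: roll of masking tape, 104 mm across, 25 mm high, lying flat. Origin under its centre.
- buffer_stop_1: Bystander: red model buffer stop on a short piece of dark track, 40 x 82 x 28 mm. Origin under its centre.

How it is judged:
By the outcome, as a careful person would: the job done as asked, in the order asked, and still so for the second after the job is handed in, with the robot touching nothing.
It also fails if it takes over 45 s, if anything falls off the work surface, if the arm or the gripper's body presses on something with over 40 N, if the wrist force passes 120 N, or if a joint passes its speed limit or range.

## Working session

There is one attempt and no reset: what is moved stays moved. The work goes in short steps, Python scripts to look and compute and a tool call to move; the robot and the scene stay as the last step left them, time stands still between calls to the robot, and variables do not carry over. Pictures are saved under pics/ and viewed, at most 10 in all, crops included, and the job is handed in when it is done.

Besides the shell and the picture viewer there is one more tool, called after "Emit:" as name(argument=value, ...) on one line, values as JSON. arm_command: Moves the arm, as the interface text tells. Its arguments: {"type":"object","properties":{"commands":{"type":"array","items":{"type":"number"}},"force":{"type":"number"}},"required":["commands"]}

```bash
mkdir -p pics; python3 - <<'E'
from station import *
import cv2,numpy as np
np.set_printoptions(precision=4,suppress=True)
for n in("top","scene"):
    c=read_camera(n); cv2.imwrite(f"pics/{n}0.png",c["img"][:,:,::-1]); print(n,c["camera_matrix"],c["pose"])
o=get_obs();print(o)
E
```

```text
top [[460.8346   0.     323.4926]
 [  0.     460.8346 230.3732]
 [  0.       0.       1.    ]] [[ 0.0101 -0.998   0.0631  0.4372]
 [-0.9999 -0.0103 -0.0033  0.2791]
 [ 0.0039 -0.063  -0.998   0.8902]
 [ 0.      0.      0.      1.    ]]
scene [[446.9012   0.     319.3527]
 [  0.     446.9012 238.5301]
 [  0.       0.       1.    ]] [[-0.6835 -0.3783  0.6243 -0.0351]
 [-0.7298  0.3352 -0.5959  0.7968]
 [ 0.0162 -0.8629 -0.5052  0.4715]
 [ 0.      0.      0.      1.    ]]
{'t': 0.1, 'q': array([-1.3151,  0.4777,  0.0223,  1.5563, -0.0115,  1.1093, -0.0831]), 'joint_vel': array([-0.0006, -0.0003,  0.0011, -0.0005,  0.0008,  0.0007,  0.0008]), 'joint_torque': array([  0.0044, -59.7752,   1.6136, -28.1951,   0.0128,   0.0051,
         0.    ]), 'eef_pos': array([0.24  , 0.6303, 0.2304]), 'tool_rot': array([-0.0001,  0.1809,  0.9835, -0.0008]), 'contact_force': array([ 0.064 ,  0.002 , -1.1598]), 'torque': array([0.0005, 0.0301, 0.0235]), 'grasp_force': 0.0, 'gripper_width': 1.002220027446178}
```

View pics/top0.png

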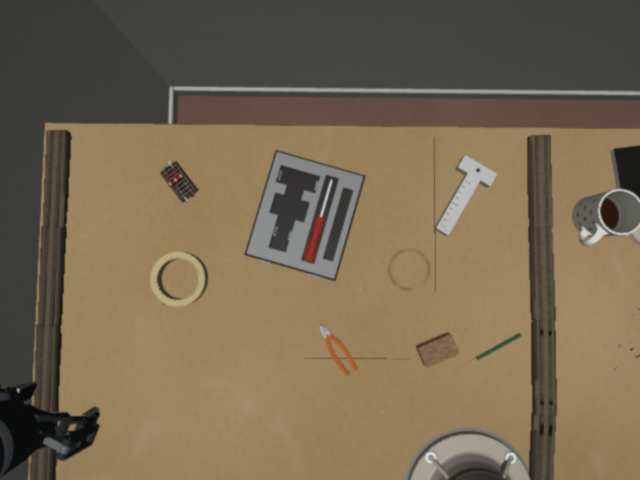

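View pics/scene0.png

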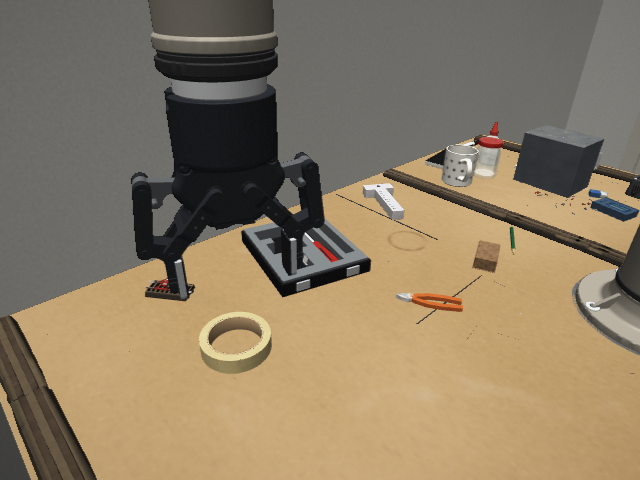

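The top view shows the gauge at about (463,197), with its head at (477,170), and the tray at about (305,215) with the T's head up at (297,180). The tape is at (179,279) and the buffer stop at (179,181). Next I'll segment the gauge and tray to get their poses.

```bash
cat > h.py <<'E'
import numpy as np,cv2
from station import *
from scipy.spatial.transform import Rotation as R
np.set_printoptions(precision=4,suppress=True)
def w(c,uv,z):
    uv=np.atleast_2d(uv).astype(float); d=np.c_[uv,np.ones(len(uv))]@np.linalg.inv(c["camera_matrix"]).T@c["pose"][:3,:3].T
    p=c["pose"][:3,3]; return p+d*((z-p[2])/d[:,2])[:,None]
def rot(o): q=o["tool_rot"]; return R.from_quat([q[1],q[2],q[3],q[0]])
E
python3 - <<'E'
from h import *
c=read_camera("top"); im=c["img"]; hsv=cv2.cvtColor(im,cv2.COLOR_RGB2HSV)
m=((hsv[:,:,1]<60)&(hsv[:,:,2]>110)).astype(np.uint8)
g=m.copy();g[:,:430]=0;g[:,505:]=0;g[:145]=0;g[245:]=0
t=(hsv[:,:,1]<60).astype(np.uint8);t[:,:235]=0;t[:,375:]=0;t[:140]=0;t[290:]=0
for n,k,z in(("gauge",g,.024),("tray",t,.03)):
    cs=max(cv2.findContours(k,0,2)[0],key=cv2.contourArea); r=cv2.minAreaRect(cs); b=cv2.boxPoints(r)
    W=w(c,b,z); print(n,r,"\n",b,"\n",W[:,:2],np.linalg.norm(W-np.roll(W,-1,0),axis=1),W.mean(0), cv2.contourArea(cs))
    if n=="gauge":
        mm=cv2.moments(cs);print("centroid",w(c,[mm["m10"]/mm["m00"],mm["m01"]/mm["m00"]],z))
a=cv2.resize(im[140:290,235:375,::-1],None,fx=4,fy=4,interpolation=2);b=cv2.resize(im[145:245,425:505,::-1],None,fx=3,fy=3,interpolation=2)
o=np.zeros((600,800,3),np.uint8);o[:,:560]=a;o[:300,560:]=b;cv2.imwrite("pics/crop.png",o)
E
```

```text
gauge ((460.67645263671875, 197.20587158203125), (39.444671630859375, 78.88934326171875), 30.963754653930664) 
 [[423.4706 220.8823]
 [464.0588 153.2353]
 [497.8824 173.5294]
 [457.2941 241.1765]] 
 [[ 0.5118  0.0878]
 [ 0.642   0.0099]
 [ 0.6036 -0.0541]
 [ 0.4742  0.0242]] [0.1517 0.0746 0.1513 0.0739] [0.5579 0.017  0.024 ] 1509.5
centroid [[0.5684 0.0094 0.024 ]]
tray ((304.1509094238281, 215.97169494628906), (93.4051742553711, 111.12469482421875), 15.945395469665527) 
 [[243.9811 256.566 ]
 [274.5094 149.717 ]
 [364.3207 175.3774]
 [333.7924 282.2264]] 
 [[0.4412 0.4239]
 [0.6434 0.3705]
 [0.5962 0.2004]
 [0.3953 0.2562]] [0.2092 0.1765 0.2086 0.1738] [0.519  0.3127 0.03  ] 9954.0
```

View pics/crop.png

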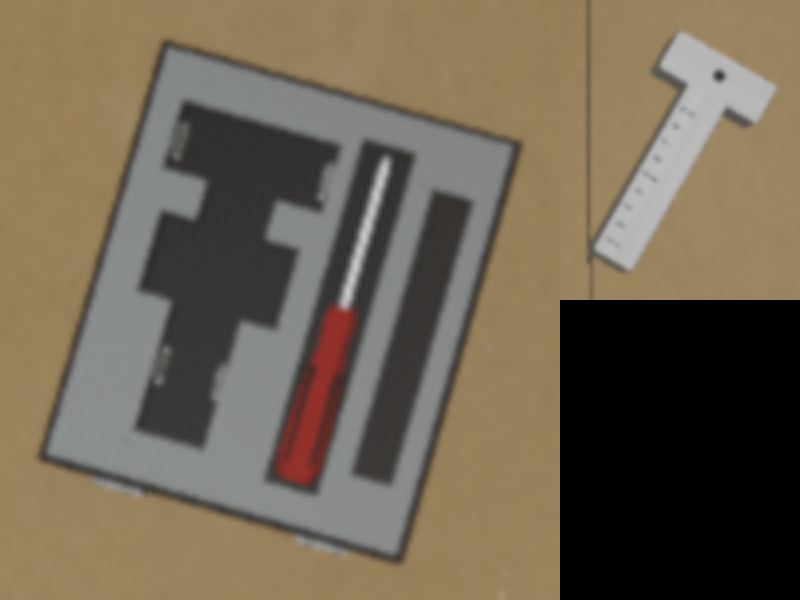

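The crop shows the T cutout with its head up, its notch centre at crop (219,257) and the clips visible. The gauge's head also points away from the robot. I'll work out the move to hover over the gauge.

```bash
cat >> h.py <<'E'
def go(p,yaw,o=None):
    """shift (m) and turn (deg) in tool axes to TCP p, tool pointing down, tool y along yaw+90 deg (or its opposite)"""
    o=o or get_obs(); r=rot(o); best=None
    for k in(0,180):
        t=R.from_euler("z",yaw+k,degrees=True)*R.from_euler("x",180,degrees=True)
        v=(r.inv()*t).as_rotvec(degrees=True)
        if best is None or np.linalg.norm(v)<np.linalg.norm(best): best=v
    print("go",r.inv().apply(np.array(p)-o["eef_pos"]),best)
E
python3 - <<'E'
from h import *
go([.560,.013,.17],-31)
c=read_camera("top")
print(w(c,[[235+219/4,140+257/4]],.03))
# template fit of cutout: project known outline at deck height, maximise darkness inside minus ring
from scipy.optimize import minimize
im=cv2.cvtColor(c["img"],cv2.COLOR_RGB2GRAY).astype(np.float32)
E
```

```text
go [-0.5187 -0.4631  0.0613] [-0.0794  0.0134 10.1556]
[[0.54   0.3401 0.03  ]]
```

Emit:
arm_command(commands=[-0.519,-0.463,0.061,0,0,10.1,1,-0.519,-0.463,0.061,0,0,10.1,1,-0.519,-0.463,0.061,0,0,10.1,1,-0.519,-0.463,0.061,0,0,10.1,1,-0.519,-0.463,0.061,0,0,10.1,1,-0.519,-0.463,0.061,0,0,10.1,1,-0.519,-0.463,0.061,0,0,10.1,1,-0.519,-0.463,0.061,0,0,10.1,1])

```text
t: 1.0
eef_pos: [0.4242, 0.2753, 0.1964]
tool_rot: [0.0, 0.267, 0.964, 0.0]
contact_force: [0.9, 0.1, 0.1]
gripper_width: 1.003
grasp_force: 0.0
```

```bash
python3 -c "
from h import *
go([.560,.013,.17],-31)"
```

```text
go [-0.2513 -0.1552  0.0263] [0.0278 0.0029 0.0682]
```

Emit:
arm_command(commands=[-0.251,-0.155,0.026,0,0,0,1,-0.251,-0.155,0.026,0,0,0,1,-0.251,-0.155,0.026,0,0,0,1,-0.251,-0.155,0.026,0,0,0,1,-0.251,-0.155,0.026,0,0,0,1,-0.251,-0.155,0.026,0,0,0,1,-0.251,-0.155,0.026,0,0,0,1,-0.251,-0.155,0.026,0,0,0,1])

```text
t: 1.8
eef_pos: [0.5592, 0.0138, 0.17]
tool_rot: [-0.0, 0.268, 0.963, -0.0]
contact_force: [0.2, 2.0, -0.3]
gripper_width: 0.999
grasp_force: 0.0
```

```bash
python3 - <<'E'
from h import *
c=read_camera("wrist"); cv2.imwrite("pics/w1.png",c["img"][:,:,::-1]); np.save("w1.npy",c,allow_pickle=True)
o=get_obs();print(o["eef_pos"],c["pose"],c["camera_matrix"])
E
```

```text
[0.5589 0.0155 0.1701] [[ 0.5167  0.825   0.229   0.5012]
 [ 0.8562 -0.497  -0.141   0.0489]
 [-0.0025  0.269  -0.9631  0.3136]
 [ 0.      0.      0.      1.    ]] [[388.1001   0.     325.3957]
 [  0.     388.1001 241.5914]
 [  0.       0.       1.    ]]
```

View pics/w1.png

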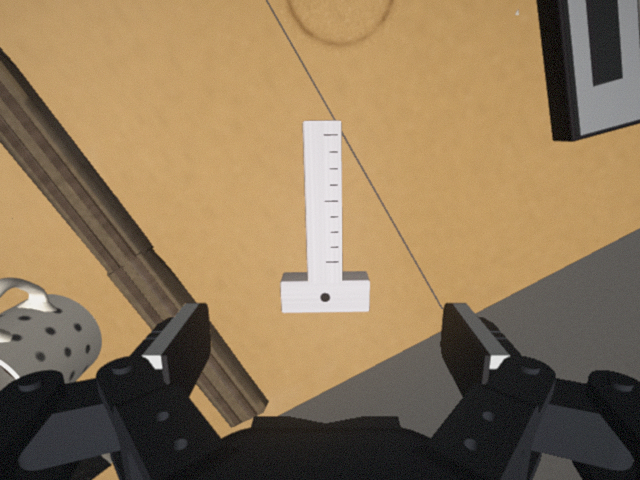

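The wrist view shows the gauge's stem end at row 122 (columns 304–341) and its head end at row 312 (columns 282–369), so it is nearly aligned with the tool.

```bash
python3 - <<'E'
from h import *
c=np.load("w1.npy",allow_pickle=True).item()
P=w(c,[[304,121.5],[341.5,121.5],[281,312],[369.5,312],[281,281],[369.5,281]],.024)[:,:2]
print(P, [np.linalg.norm(P[a]-P[b]) for a,b in((0,1),(2,3),(2,4))])
s=(P[0]+P[1])/2;h=(P[2]+P[3])/2;d=h-s;L=np.linalg.norm(d);yaw=np.degrees(np.arctan2(d[1],d[0]));print(L,yaw)
d/=L;g=(s+h)/2+.005*d;print("center",g)
t=P[3]-P[2];print(np.degrees(np.arctan2(t[1],t[0])))
go([*g,.06],-31)
E
```

```text
[[ 0.486   0.0394]
 [ 0.4999  0.0623]
 [ 0.6024 -0.0553]
 [ 0.6397  0.0065]
 [ 0.5797 -0.0407]
 [ 0.6161  0.0198]] [np.float64(0.026742178178265828), np.float64(0.0722219909002415), np.float64(0.02705456599929546)]
0.14858042782404587 -30.430474981792848
center [0.5613 0.0107]
58.96184561780135
go [-0.0047 -0.0029  0.1101] [-0.0045 -0.0527  0.0425]
```

Emit:
arm_command(commands=[-0.0043,-0.0022,0.05,0,0,0,1,-0.0043,-0.0022,0.1,0,0,0,1,-0.0043,-0.0022,0.14,0,0,0,1,-0.0043,-0.0022,0.165,0,0,0,1,-0.0043,-0.0022,0.165,0,0,0,1,-0.0043,-0.0022,0.165,0,0,0,1], force=70)

```text
t: 2.45
eef_pos: [0.5617, 0.0125, 0.0058]
tool_rot: [-0.0, 0.266, 0.964, 0.0]
contact_force: [-0.2, 0.4, 1.0]
gripper_width: 0.999
grasp_force: 0.0
```

```bash
python3 -c "
from h import *
o=get_obs();print(o['eef_pos'],o['contact_force']);go([.5613,.0111,.004],-31)"
```

```text
[0.5617 0.0125 0.0058] [-0.2038  0.4023  1.0212]
go [-0.0003 -0.0014  0.0018] [ 0.0188 -0.0348  0.1693]
```

Emit:
arm_command(commands=[0,-0.0015,0.0015,0,0,0,0.6,0,-0.0015,0.0015,0,0,0,0.3,0,-0.0015,0.0015,0,0,0,0,0,-0.0015,0.0015,0,0,0,0,0,-0.0015,0.0015,0,0,0,0,0,-0.0015,0.0015,0,0,0,0,0,-0.0015,0.0015,0,0,0,0,0,-0.0015,0.0015,0,0,0,0])

```text
t: 3.25
eef_pos: [0.5618, 0.0098, 0.005]
tool_rot: [0.001, 0.267, 0.964, 0.0]
contact_force: [-1.3, 0.1, 7.7]
gripper_width: 0.307
grasp_force: 70.7
```

Emit:
arm_command(commands=[0,0,0,0,0,0,0,0,0,0,0,0,0,0,0,0,-0.03,0,0,0,0,0,0,-0.07,0,0,0,0,0,0,-0.1,0,0,0,0,0,0,-0.1,0,0,0,0])

```text
t: 3.85
eef_pos: [0.5639, 0.0098, 0.108]
tool_rot: [0.003, 0.267, 0.964, 0.002]
contact_force: [1.2, 0.6, -0.5]
gripper_width: 0.309
grasp_force: 69.5
```

```bash
python3 - <<'E'
from h import *
o=get_obs();print(o)
go([.540,.340,.11],-15)
c=read_camera("wrist"); cv2.imwrite("pics/w2.png",c["img"][:,:,::-1]); np.save("w2.npy",c,allow_pickle=True)
E
```

```text
{'t': 3.85, 'q': array([-0.3613,  0.4553,  0.2984,  1.9535, -0.1913,  0.7518,  1.078 ]), 'joint_vel': array([ 0.0083,  0.0576, -0.0246,  0.0471, -0.0185, -0.0535,  0.0152]), 'joint_torque': array([ -0.3884, -51.0321,   5.0141, -20.9874,   0.1509,   0.7263,
        -0.1423]), 'eef_pos': array([0.5639, 0.0098, 0.108 ]), 'tool_rot': array([0.0035, 0.267 , 0.9637, 0.0016]), 'contact_force': array([ 1.1641,  0.608 , -0.4846]), 'torque': array([ 0.0201, -0.0245,  0.0185]), 'grasp_force': 69.52149868011475, 'gripper_width': 0.3092201654022927}
go [ 0.1904  0.2709 -0.0018] [  0.2352   0.3712 -15.9705]
```

View pics/w2.png

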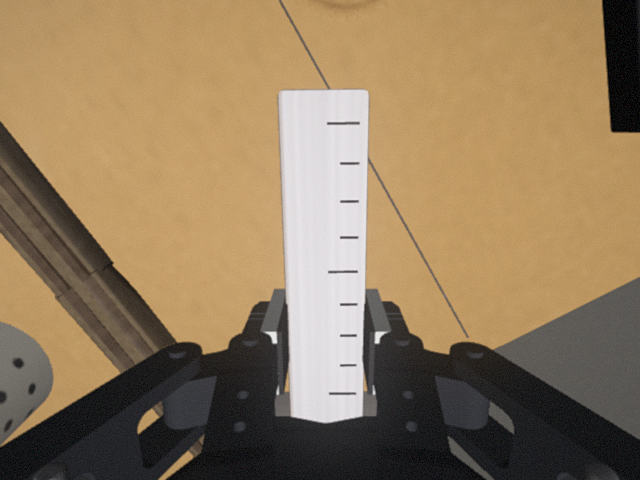

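The gauge is held straight: its stem end is at row 90 (columns 279–368), centred between the fingers. Next I'll hover beside the cutout for a wrist view clear of the gauge.

```bash
python3 - <<'E'
from h import *
c=np.load("w2.npy",allow_pickle=True).item(); o=get_obs();r=rot(o)
for dz in(.018,.019,.020):
    P=w(c,[[279,90],[368.5,90],[289,405],[363,405]],o["eef_pos"][2]+dz); T=r.inv().apply(P-o["eef_pos"]); print(T[:,:2].ravel())
go([.598,.402,.17],-15)
E
```

```text
[ 0.0793 -0.0139  0.0793  0.0136 -0.035  -0.0138 -0.0351  0.0149]
[ 0.0792 -0.0137  0.0792  0.0135 -0.0342 -0.0137 -0.0343  0.0148]
[ 0.0791 -0.0136  0.0791  0.0134 -0.0334 -0.0135 -0.0335  0.0147]
go [ 0.1709  0.3548 -0.0637] [  0.1421   0.2038 -15.9497]
```

Emit:
arm_command(commands=[0.03,0.04,-0.05,0,0,-2,0,0.17,0.354,-0.064,0,0,-16,0,0.17,0.354,-0.064,0,0,-16,0,0.17,0.354,-0.064,0,0,-16,0,0.17,0.354,-0.064,0,0,-16,0,0.17,0.354,-0.064,0,0,-16,0,0.17,0.354,-0.064,0,0,-16,0,0.17,0.354,-0.064,0,0,-16,0])

```text
t: 4.7
eef_pos: [0.5952, 0.3931, 0.165]
tool_rot: [-0.001, 0.13, 0.992, -0.001]
contact_force: [1.0, 0.8, -1.6]
gripper_width: 0.312
grasp_force: 69.5
```

```bash
python3 -c "
from h import *
go([.598,.402,.17],-15)"
```

```text
go [-0.0004  0.0093 -0.0051] [-0.1399 -0.1248  0.0613]
```

Emit:
arm_command(commands=[0,0,0,0,0,0,0,0,0,0,0,0,0,0,0,0,0,0,0,0,0])

```text
t: 5.0
eef_pos: [0.5959, 0.3896, 0.1653]
tool_rot: [-0.001, 0.131, 0.991, -0.001]
contact_force: [-0.3, 0.4, -1.0]
gripper_width: 0.315
grasp_force: 69.7
```

```bash
python3 - <<'E'
from h import *
c=read_camera("wrist"); cv2.imwrite("pics/w3.png",c["img"][:,:,::-1]); np.save("w3.npy",c,allow_pickle=True)
o=get_obs();print(o["eef_pos"])
E
```

```text
[0.5963 0.3892 0.1659]
```

View pics/w3.png

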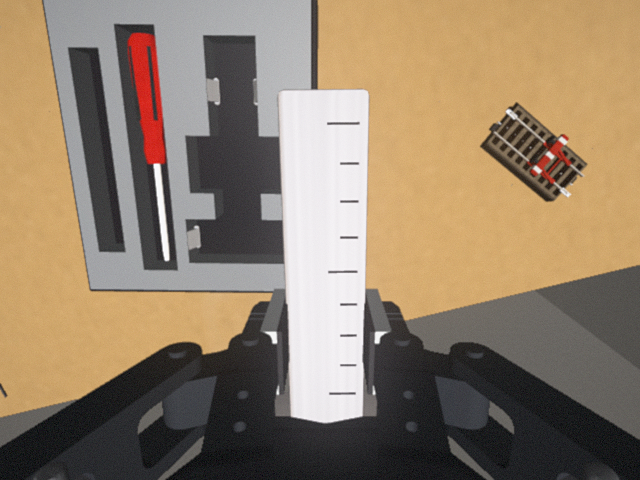

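The wrist view shows the cutout beside the gauge, with its stem end at row 37 (columns 204–255), its notch from about row 137 and its head end near row 262. I'll enlarge it to read the corners.

```bash
python3 - <<'E'
from h import *
c=np.load("w3.npy",allow_pickle=True).item()
# overlay of predicted outline, cutout pose guess
a=cv2.resize(c["img"][20:275,170:300,::-1],None,fx=2.3,fy=2.3,interpolation=2)
a=cv2.resize(c["img"][22:282,160:320,::-1],(800*160//260*600//800*2,600),interpolation=2) if 0 else cv2.resize(c["img"][22:282,170:300,::-1],None,fx=2.3,fy=2.3,interpolation=cv2.INTER_CUBIC)
for i in range(0,260,20): cv2.putText(a,str(22+i),(0,int(i*2.3)+4),0,.35,(0,255,255),1); cv2.line(a,(24,int(i*2.3)),(30,int(i*2.3)),(0,255,255),1)
for i in range(0,130,10): cv2.line(a,(int(i*2.3),592),(int(i*2.3),597),(0,255,255),1)
cv2.imwrite("pics/c3.png",a)
E
```

```text
(no output)
```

View pics/c3.png

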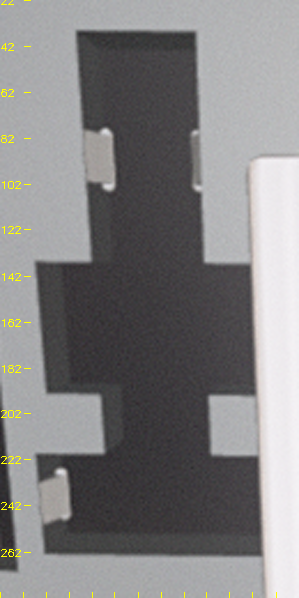

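```bash
python3 - <<'E'
from h import *
c=np.load("w3.npy",allow_pickle=True).item()
cp=np.array([(77,31),(195,31),(92,262),(36,262),(46,394),(102,394),(105,455),(37,455),(45,554),(204,262),(209,394),(211,455)],float)
M=np.array([(-83,-17),(-83,17),(-20,-17),(-20,-34),(20,-34),(20,-17),(39,-17),(39,-39),(73,-39),(-20,17),(20,17),(39,17)])/1000
P=w(c,cp/2.3+[170,22],.03)[:,:2]
m0,p0=M.mean(0),P.mean(0);U,S,V=np.linalg.svd((M-m0).T@(P-p0));Rt=(U@V).T
print("scale",S.sum()/((M-m0)**2).sum());t=p0-Rt@m0;yaw=np.degrees(np.arctan2(Rt[1,0],Rt[0,0]))
print(t,yaw,"\n",((P-t)@Rt-M)*1000)
d=Rt@[-.0008,0]  # TCP sits .8 mm behind/ahead of gauge_center: gauge x = -tool x -> center is +.8 mm ahead
tgt=t+d;print("TCP target",tgt);go([*tgt,.13],yaw);o=get_obs();print(o["eef_pos"])
E
```

```text
scale 1.0026776267723907
[0.5347 0.3393] -15.414957282509345 
 [[-0.1713  0.4137]
 [-0.3687 -0.1634]
 [-0.0853  0.0776]
 [ 0.0332  0.1408]
 [ 0.0327 -0.2957]
 [-0.1026  0.3137]
 [ 0.471  -0.0899]
 [ 0.6458  0.1257]
 [ 0.0293 -0.21  ]
 [-0.322  -0.0785]
 [-0.3609 -0.0695]
 [ 0.1989 -0.1645]]
TCP target [0.5339 0.3395]
go [ 0.0473 -0.0641  0.0361] [-0.1464 -0.0446  0.3405]
[0.5963 0.3892 0.1659]
```

```bash
python3 -c "
from h import *
go([.5351,.3388,.06],-15.4)"
```

```text
go [ 0.0459 -0.0643  0.1061] [-0.1464 -0.0446  0.3255]
```

Emit:
arm_command(commands=[0.03,-0.035,0,0,0,0.3,0,0.046,-0.064,0.03,0,0,0.3,0,0.046,-0.064,0.07,0,0,0.3,0,0.046,-0.064,0.106,0,0,0.3,0,0.046,-0.064,0.106,0,0,0.3,0,0.046,-0.064,0.106,0,0,0.3,0,0.046,-0.064,0.106,0,0,0.3,0,0.046,-0.064,0.106,0,0,0.3,0])

```text
t: 5.85
eef_pos: [0.5368, 0.3423, 0.0633]
tool_rot: [0.001, 0.133, 0.991, 0.001]
contact_force: [-0.4, 0.8, -1.2]
gripper_width: 0.308
grasp_force: 69.6
```

```bash
python3 - <<'E'
from h import *
c=read_camera("wrist"); cv2.imwrite("pics/w4.png",c["img"][:,:,::-1]); np.save("w4.npy",c,allow_pickle=True)
o=get_obs();print(o["eef_pos"],o["joint_vel"]);go([.5351,.3388,.045],-15.4)
E
```

```text
[0.5365 0.3423 0.0631] [-0.0005  0.0047 -0.0041  0.0051 -0.0026 -0.0022 -0.0002]
go [ 0.0005 -0.0038  0.018 ] [0.1492 0.1124 0.1424]
```

View pics/w4.png

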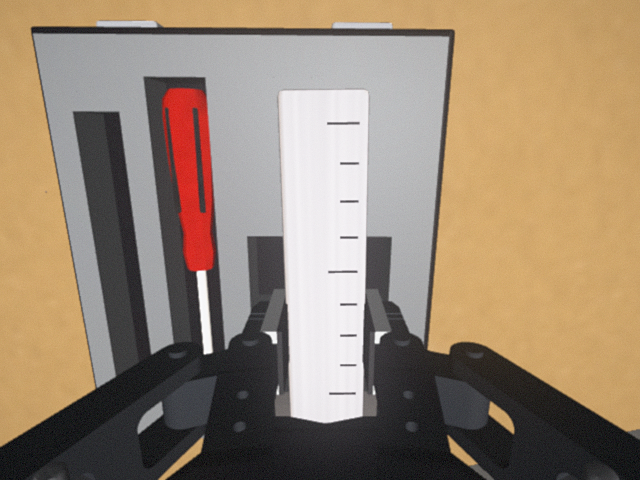

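The gauge is over the T, and the notch's rear corners show at (248,237) and (391,237). I'll check the alignment from those.

```bash
python3 - <<'E'
from h import *
c=np.load("w4.npy",allow_pickle=True).item();o=get_obs()
P=w(c,[[247.5,236.5],[391,236.5]],.03); print(P,np.linalg.norm(P[0]-P[1])); T=rot(o).inv().apply(P-o["eef_pos"]); print(T)
y=np.degrees(np.arctan2(*(P[1]-P[0])[[1,0]]))-90; print(y)
m=P.mean(0)[:2]; a=np.radians(-15.4); print("cutout est",m+.02*np.array([np.cos(a),np.sin(a)]))
E
```

```text
[[0.5068 0.3121 0.03  ]
 [0.5246 0.3773 0.03  ]] 0.06762250975254486
[[ 0.0208 -0.037   0.0329]
 [ 0.0208  0.0306  0.0331]]
-15.28290447565962
cutout est [0.535  0.3394]
```

Emit:
arm_command(commands=[0.0003,-0.0035,0.006,0,0,0.1,0,0.0003,-0.0035,0.012,0,0,0.1,0,0.0003,-0.0035,0.015,0,0,0.1,0,0.0003,-0.0035,0.015,0,0,0.1,0,0.0003,-0.0035,0.015,0,0,0.1,0])

```text
t: 6.4
eef_pos: [0.534, 0.3384, 0.0459]
tool_rot: [-0.0, 0.133, 0.991, -0.0]
contact_force: [-0.2, -0.0, -0.9]
gripper_width: 0.31
grasp_force: 69.6
```

```bash
python3 -c "
from h import *
o=get_obs();print(o['eef_pos'],o['contact_force']);go([.5353,.3391,.04],-15.4)"
```

```text
[0.534  0.3384 0.0459] [-0.2196 -0.0042 -0.9423]
go [-0.0011  0.0011  0.0059] [-0.0146 -0.0127  0.0613]
```

Emit:
arm_command(commands=[-0.0011,0.001,0.004,0,0,0,0,-0.0011,0.001,0.008,0,0,0,0,-0.0011,0.001,0.012,0,0,0,0,-0.0011,0.001,0.016,0,0,0,0,-0.0011,0.001,0.018,0,0,0,0,-0.0011,0.001,0.018,0,0,0,0])

```text
t: 7.0
eef_pos: [0.5354, 0.3395, 0.0279]
tool_rot: [0.0, 0.133, 0.991, 0.0]
contact_force: [-0.6, 1.6, -1.9]
gripper_width: 0.304
grasp_force: 69.7
```

```bash
python3 -c "
from h import *
o=get_obs();print(o['eef_pos'],o['contact_force'],o['torque']);go([.5353,.3391,.01],-15.4)"
```

```text
[0.5354 0.3395 0.0279] [-0.6316  1.5794 -1.8802] [ 0.2811 -0.0605 -0.0225]
go [ 0.     -0.0004  0.0179] [ 0.0315 -0.0023  0.0573]
```

Emit:
arm_command(commands=[0,-0.0004,0.003,0,0,0,0,0,-0.0004,0.006,0,0,0,0,0,-0.0004,0.009,0,0,0,0,0,-0.0004,0.012,0,0,0,0,0,-0.0004,0.014,0,0,0,0,0,-0.0004,0.014,0,0,0,0], force=90)

```text
t: 7.6
eef_pos: [0.5371, 0.3391, 0.0155]
tool_rot: [0.001, 0.134, 0.991, 0.001]
contact_force: [-0.1, 0.3, 6.3]
gripper_width: 0.305
grasp_force: 92.8
```

```bash
python3 -c "
from h import *
o=get_obs();print(o['eef_pos'],o['contact_force'],o['torque']);go([.5353,.3391,.01],-15.4)"
```

```text
[0.5371 0.3391 0.0155] [-0.1197  0.3247  6.2915] [-0.001  -0.267  -0.1374]
go [ 0.0017 -0.0004  0.0055] [0.1445 0.1502 0.0148]
```

Emit:
arm_command(commands=[0.001,0,0.003,0,0,0,0,0.001,0,0.006,0,0,0,0,0.001,0,0.007,0,0,0,0,0.001,0,0.007,0,0,0,0,0.001,0,0.007,0,0,0,0])

```text
t: 8.1
eef_pos: [0.5368, 0.3394, 0.011]
tool_rot: [0.002, 0.134, 0.991, 0.001]
contact_force: [-4.2, -2.9, 26.7]
gripper_width: 0.305
grasp_force: 95.4
```

Emit:
arm_command(commands=[0,0,-0.003,0,0,0,0.4,0,0,-0.003,0,0,0,0.4,0,0,-0.003,0,0,0,0.4,0,0,-0.015,0,0,0,0.4,0,0,-0.03,0,0,0,0.4,0,0,-0.06,0,0,0,0.4,0,0,-0.06,0,0,0,0,0,0,-0.06,0,0,0,0])

```text
t: 8.9
eef_pos: [0.5351, 0.3394, 0.0688]
tool_rot: [0.001, 0.133, 0.991, 0.001]
contact_force: [-1.3, 0.2, -0.2]
gripper_width: 0.067
grasp_force: 0.0
```

```bash
python3 - <<'E'
from h import *
c=read_camera("wrist"); cv2.imwrite("pics/w5.png",c["img"][:,:,::-1]); np.save("w5.npy",c,allow_pickle=True)
o=get_obs();print(o["eef_pos"],o["gripper_width"],o["contact_force"]);go([.5353,.3391,.035],-15.4)
E
```

```text
[0.5343 0.339  0.0677] 0.0025439068139848408 [-0.3266  0.3293  0.5146]
go [-0.0009  0.0003  0.0327] [0.036  0.0162 0.0613]
```

View pics/w5.png

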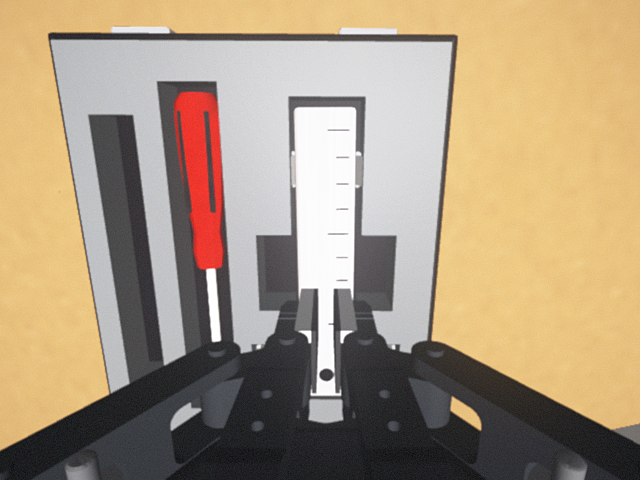

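The gauge is in the cutout, head hidden by the hand, with even gaps beside the stem (columns 296–355 within 289–364). I'll press on top with closed fingers to check that it is home.

Emit:
arm_command(commands=[-0.001,0,0.02,0,0,0,0,-0.001,0,0.033,0,0,0,0,-0.001,0,0.036,0,0,0,0,-0.001,0,0.039,0,0,0,0,-0.001,0,0.042,0,0,0,0,-0.001,0,0.044,0,0,0,0,-0.001,0,0.044,0,0,0,0])

```text
t: 9.65
eef_pos: [0.5341, 0.3379, 0.0298]
tool_rot: [-0.002, 0.134, 0.991, -0.0]
contact_force: [-22.0, -13.3, 68.3]
gripper_width: 0.001
grasp_force: 33.8
```

It stops at 29.8 mm under firm force, so it is flush. I'll retreat and check.

Emit:
arm_command(commands=[0,0,-0.03,0,0,0,0,0,0,-0.08,0,0,0,0,0,0,-0.13,0,0,0,0,0,0,-0.18,0,0,0,0,0.1,-0.1,-0.18,0,0,0,0,0.1,-0.2,-0.18,0,0,0,0,0.1,-0.2,-0.18,0,0,0,0,0.1,-0.2,-0.18,0,0,0,0])

```text
t: 10.45
eef_pos: [0.4002, 0.1921, 0.2024]
tool_rot: [-0.001, 0.133, 0.991, -0.001]
contact_force: [0.9, -0.2, 1.4]
gripper_width: 0.0
grasp_force: 0.0
```

```bash
python3 - <<'E'
from h import *
t=read_camera("top")["img"]; s=read_camera("scene")["img"]
o=np.zeros((560,800,3),np.uint8)
o[:560,:400]=cv2.resize(t[140:280,260:360],(400,560),interpolation=2)
o[:400,400:]=cv2.resize(s[200:300,230:380],(400,400*100//150*1),interpolation=2) if 0 else cv2.resize(s[200:300,250:350],(400,400),interpolation=2)
cv2.imwrite("pics/fin.png",o[:,:,::-1]);print(get_obs()["eef_pos"],get_obs()["contact_force"])
E
```

```text
[0.3968 0.1873 0.2013] [0.9384 0.2327 0.0546]
```

View pics/fin.png

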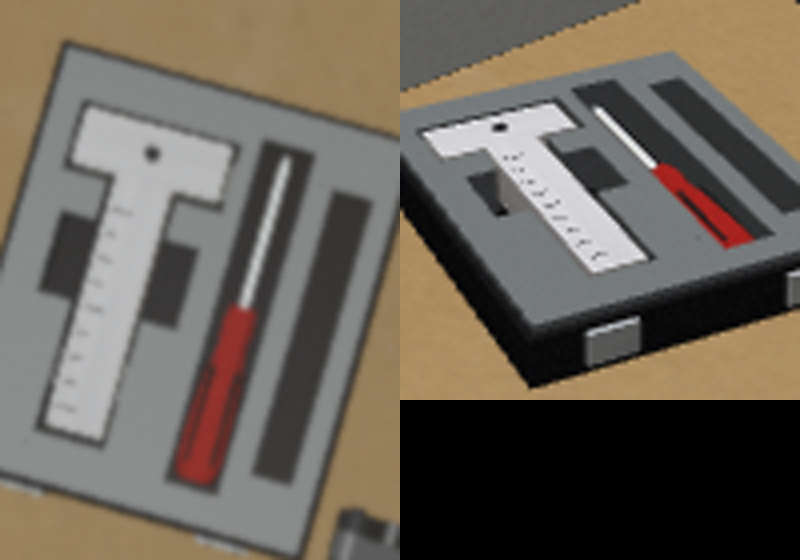

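Both views show the gauge in its T, level and flush, with a thin gap around it and the arm clear. I'll hand in.

```bash
python3 -c "
from station import *
print(hand_in())"
```

```text
the job is handed in; nothing more can be done
None
```

The track gauge is in its T-shaped cutout, the right way round and pressed past the clips until flush with the insert; the tape and buffer stop were not touched, and I've handed the job in (no verdict came back).

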